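# Lock the tiffin tin in its holding cradle

## Task

The tiffin tin's lid is stuck, so get the tin held firmly in the beech cradle for opening: turn the bar-shaped clamp knob a quarter turn anticlockwise (bar in line with the rails) to free the sliding jaw, slide the jaw along until the tin is held snugly, without play, between the jaw and the fixed end fence, and then turn the knob clockwise again (bar square across the rails) to lock the jaw there. Keep the tin standing on the cradle, leave the other things on the board where they are, and let go at the end.

Things in the scene. Friction and masses are not known exactly. Their poses are not given: they have to be found in the camera images.
- cradle: beech holding cradle fixed on the board, base 150 (x) by 410 (y) by 20 mm high, two low steel rails (12 mm high, inner sides 59 mm off the centre line) running along its y. Origin: centre of its underside. Fixed end fence at its +y end: 126 mm wide, top 80 mm above the table, inner face at y = +180 mm. The jaw is at its -y end and slides along +y. Its pose (place and yaw) varies.
- fence_face (a point): centre of the fence's inner face, 50 mm above the cradle's underside; the tin must end up against this face.
- jaw (a joint): travel of the sliding jaw in m, growing towards the fence (cradle +y), 0 to 0.160. Its front face is at cradle y = -0.050 + value; at 0.140 the tin is just held between jaw and fence. Moves with about 2 N when the knob is free; clamped (holds against 20 to 30 N) when the knob is locked.
- jaw_face (a point): centre of the jaw's front (rubber-faced) face, 45.5 mm above the cradle's underside; the jaw is a wooden block 116 mm wide, 130 mm long, its top 55.5 mm above the cradle's underside (front facing up to 70.5 mm). Axes as the cradle's.
- knob (a joint): clamp knob angle in rad, 0 to 1.57, growing clockwise seen from above. 0: bar in line with the rails, jaw free; it begins to clamp at about 0.6; 1.57: bar square across the rails, jaw locked. It starts locked, at 1.25 to 1.5. Stays where it is left; takes 0.1 to 0.3 N m.
- knob_grip (a point): centre of the knob's black bar grip, on the knob's upright axis, 95.5 mm above the table, 85 mm behind the jaw's front face. The bar is 64 mm long (its own y axis, which turns with the knob), 16 mm wide (its x) and 28 mm tall (from 81.5 to 109.5 mm above the table); 26 mm of clear height between the bar and the jaw's top, around a stem. It rides on the jaw.
- tin: closed round two-tier steel tiffin tin, 90 mm diameter, 105 mm high (110 with the flat folded carrying loop), 0.3 to 0.6 kg, loose, standing on the cradle between jaw and fence, its underside 20 mm above the table. Origin: centre of its underside. Held against the fence its centre is at cradle y = +135 mm.
- rolling_pin: beech rolling pin, 340 mm long, 48 mm thick, lying on the grey silicone mat at the left; bystander. Origin at the underside of its middle.
- bowl: green ceramic bowl, 150 mm wide, 60 high, at the right; bystander. Origin at its underside.
- jar: small lidded jar, 56 mm diameter, 75 mm high, beyond the cradle; bystander. Origin at its underside.
- spoon: wooden spoon 190 mm long, lying on the robot's side of the cradle; bystander.
Things that resemble listed ones, but are neither listed nor needed, are in the scene too. What is shaped like the tin but blue or orange is not meant.

How it is judged:
By the outcome, as a careful person would: the job done as asked, in the order asked, and still so for the second after the job is handed in, with the robot touching nothing.
It also fails if it takes over 48 s, if anything falls off the work surface, if the arm or the gripper's body presses on something with over 40 N, if the wrist force passes 120 N, or if a joint passes its speed limit or range.

## Robot

A 7-joint arm with a two-finger parallel gripper is mounted at the origin on the work surface. World frame = base frame: x ahead of the robot, y to its left, z up, the work surface at z = 0. Lengths are in m, angles in rad, forces in N, time in s.
With the tool pointing down it reaches from about 0.375 to 0.925 m from the base axis. Payload 3.1 kg.
Tool frame: the origin (TCP) lies midway between the tips of the shut fingers; the grasp point (between the pads) lies r.pinch_z behind it (r.pinch_z is the distance from the TCP to the grasp point, in m); z points along the fingers, y is the line along which they close (so a half turn about z gives the same grasp; the last joint's range is limited). The gripper opens to 85 mm and grips with 20 to 120 N. Pads are 22 mm wide; open, the fingers measure 114 mm over their backs; the gripper's body (76 mm by 85 mm) begins 54 mm behind the grasp point. The pads swing forward as they close: fully open they stand 13 mm farther back than shut.
Start: joints at [-1.36, 0.383, 0.044, 1.598, -0.018, 1.161, -0.05], TCP at [0.198, 0.619, 0.231] pointing down, gripper open.
Joint ranges: [-2.61, 2.61], [-0.41, 2.15], [-1.48, 1.57], [0, 2.5], [-1.57, 4.71], [0.05, 1.97], [-2.85, 2.85]. Speed limits (rad/s): [2.79, 2.79, 3.14, 3.14, 3.14, 3.14, 3.14].

## Interface

Orientations are given as a unit quaternion [w, x, y, z].
In Python, from bench import sense, camera, finish_job, r gives the robot as it stands.
- The arm moves only by the tool arm_command, never from a script. Its argument "motion" is a list of rows, each a list of 5 numbers: the shift along the tool's x, y, z in mm, then the turn about the tool's z in degrees, then the finger opening in mm, from 0 to 85.4. In form: [[x, y, z, turn, gripper], ...]. A call has 1 to 20 rows; each row is the pose to reach, as a shift and turn from the pose commanded when the call began, along the tool's axes at that moment; what a row does not reach only later rows make up. A row lasts 1/12 s, in which the tool goes at most 41.7 mm and 7.16 degrees, less where a joint would pass 70% of its speed; a pose out of reach is approached as far as the arm can. A call with a gripper value outside its range is refused whole. The fingers move at their own pace and stop on an object; "squeeze" is the grip in N (left out, the last holds). Time passes only in rows, so rows that repeat a pose let the fingers close. It gives the time, the measured TCP pose, the force, the opening and the grip force at its end, in the units of the state.
- sense(): the state, without advancing time (a new reading comes with each control period).
- camera(name): name is "scene" or "top" or "wrist"; returns a dict with "image" (400x640x3 uint8, red, green, blue), "vfov" (degrees; the focal length in pixels is half the picture's height over the tangent of half this angle, whatever the lens; pixels are square), "cx", "cy" (the principal point, pixels), "rvec" (rotation vector, rad) and "tvec" (3), from world to camera coordinates, as OpenCV has them; the wrist camera has in their place "mount" (4x4, takes a point from camera to tool coordinates, whose origin is the TCP and whose axes are the flange's). Camera axes: x right, y down, z forward; pixel columns grow to the right and rows downward; lengths in m; the calibration is good to about 2 mm. A picture is of the moment at which its call begins: read the wrist's pose just before it. There is no depth.
- finish_job(): hands the job in; it is judged then, once.
The state is a dict: "time": time; "qpos": joint angles; "qvel": joint speeds; "joint_efforts": joint torques, N m; "tcp_pos": TCP position; "eef_rot": TCP orientation; "wrist_force": force on the tool from outside, world axes, zero at the start; "wrist_torque": the same for the moment, N m; "finger_gap": opening from 0.0 (shut) to 1.0 (fully open); "grip_force": force on a finger pad.
Only numpy, scipy, OpenCV 4.12 (cv2) and the standard library are available. Lean on these libraries where they do the work, as an engineer would, in place of code of your own. Each camera call takes 0.05 s, during which the arm holds its last target. There are 200 camera calls.

## Working session

There is one attempt and no reset: what is moved stays moved. The work goes in short steps, Python scripts to look and compute and a tool call to move; the robot and the scene stay as the last step left them, time stands still between calls to the robot, and variables do not carry over. Pictures are saved under pics/ and viewed, at most 11 in all, crops included, and the job is handed in when it is done.

Besides the shell and the picture viewer there is one more tool, called after "Call:" by a JSON object that holds its "name" and its "arguments". arm_command: Moves the arm, as the interface text tells. Its arguments: {"type":"object","properties":{"motion":{"type":"array"},"squeeze":{"type":"number"}},"required":["motion"]}

```bash
mkdir -p pics; cat > h.py <<'E'
import numpy as np, cv2
from bench import sense, camera, r
from scipy.spatial.transform import Rotation as R
def snap(name, fn):
    c=camera(name); cv2.imwrite('pics/'+fn, c['image'][:,:,::-1]); return c
def ray(c,u,v,s=None):
    f=200/np.tan(np.radians(c['vfov'])/2)
    d=np.array([(u-c['cx'])/f,(v-c['cy'])/f,1.])
    if 'mount' in c:
        q=s['eef_rot']; T=R.from_quat([q[1],q[2],q[3],q[0]]); M=np.array(c['mount'])
        return T.apply(M[:3,3])+s['tcp_pos'], T.apply(M[:3,:3]@d)
    Rm=cv2.Rodrigues(np.array(c['rvec'],float))[0]
    return -Rm.T@np.ravel(c['tvec']), Rm.T@d
def atz(c,u,v,z,s=None):
    o,d=ray(c,u,v,s); return o+d*(z-o[2])/d[2]
E
python3 - <<'E'
from h import *
import pickle
s=sense(); print(s['time'],s['tcp_pos'],s['eef_rot'],r.pinch_z)
pickle.dump((snap('top','top0.png'),snap('scene','scene0.png')),open('c.pkl','wb'))
E
```

```text
0.0 [0.19724141 0.6183694  0.22987922] [-1.48840665e-04  1.53743300e-01  9.88109949e-01 -1.30539213e-03] 0.0187
```

View pics/top0.png

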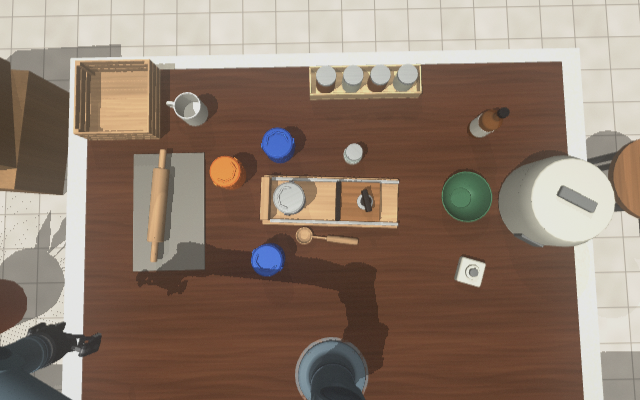

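View pics/scene0.png

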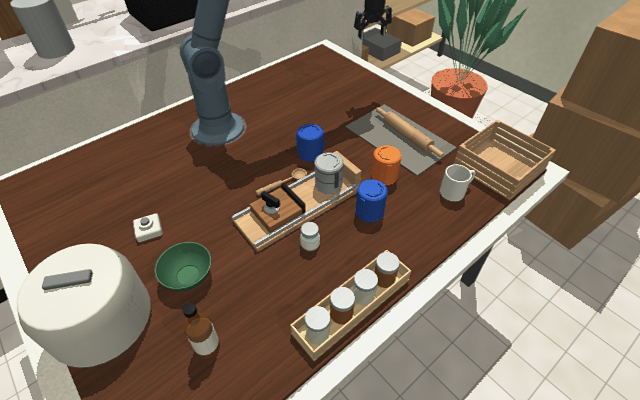

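The grey tin is in the cradle at top-view (289,197). Lookalikes are blue at (278,144) and (268,260), and orange at (226,171). The knob on the jaw is at (366,201); the white box with a knob at (471,271) is a decoy, and so is the steel row at the top. The fence is at the left end (262,200). I'll check this in one close crop.

```bash
python3 - <<'E'
from h import *
import pickle
t,s=pickle.load(open('c.pkl','rb'))
cv2.imwrite('pics/crop.png',cv2.resize(t['image'][165:240,250:410,::-1],None,fx=5,fy=5,interpolation=cv2.INTER_CUBIC))
for n,u,v,z in [('knob',366,201,.109),('fenceTop1',262,177,.08),('fenceTop2',263,226,.08),('tin',289,197,.125),('base r t',398,178,.02),('base r b',398,227,.02)]: print(n,atz(t,u,v,z).round(4))
E
```

```text
knob [ 0.5091 -0.105   0.109 ]
fenceTop1 [0.5868 0.1916 0.08  ]
fenceTop2 [0.4447 0.1902 0.08  ]
tin [0.5237 0.1112 0.125 ]
base r t [ 0.5824 -0.2152  0.02  ]
base r b [ 0.4336 -0.21    0.02  ]
```

View pics/crop.png

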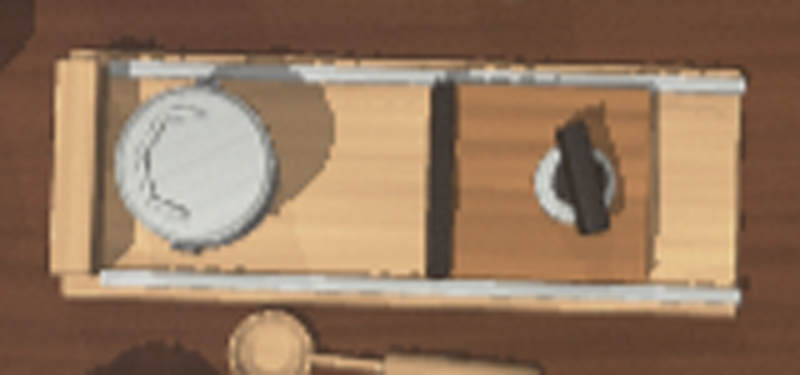

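The crop confirms it: grey tin in the cradle, knob bar from crop (570,122) to (597,233) and about 14° off square, rails sloping about 1.8°. Moving above the knob with a half-turn-equivalent wrist angle that keeps the last joint in range.

Call:
{"name": "arm_command", "arguments": {"motion": [[-517,-593,10,148,60],[-517,-593,10,148,60],[-517,-593,10,148,60],[-517,-593,10,148,60],[-517,-593,10,148,60],[-517,-593,10,148,60],[-517,-593,10,148,60],[-517,-593,10,148,60],[-517,-593,10,148,60],[-517,-593,10,148,60],[-517,-593,10,148,60],[-517,-593,10,148,60],[-517,-593,10,148,60],[-517,-593,10,148,60],[-517,-593,10,148,60],[-517,-593,10,148,60],[-517,-593,10,148,60],[-517,-593,10,148,60],[-517,-593,10,148,60],[-517,-593,10,148,60]], "squeeze": 40}}

```text
time: 1.77
tcp_pos: [0.5111, -0.1124, 0.222]
eef_rot: [0.004, 0.988, 0.157, 0.001]
wrist_force: [-0.1, 0.0, -0.1]
finger_gap: 0.697
grip_force: 0.0
```

```bash
python3 - <<'E'
from h import *
import pickle
s=sense(); c=snap('wrist','w1.png'); pickle.dump((s,c),open('w1.pkl','wb'))
print(s['time'],s['tcp_pos'],s['eef_rot'],s['qpos'])
t,_=pickle.load(open('c.pkl','rb'))
P=lambda x,y,z:atz(t,250+x/5,165+y/5,z)
for a,b in [((130,68),(745,87)),((100,276),(740,297))]:
    d=P(*a,.032)-P(*b,.032); print('rail yaw',np.degrees(np.arctan2(-d[0],d[1])))
a,b=P(570,122,.1095),P(597,233,.1095); print('bar',a,b,(a+b)/2,np.degrees(np.arctan2(a[1]-b[1],a[0]-b[0])))
E
```

```text
1.7667 [ 0.51107512 -0.11238251  0.22201685] [3.71994464e-03 9.87626358e-01 1.56778873e-01 8.51141771e-04] [-0.62483011  0.18830115  0.84677851  1.94496079 -0.15318378  1.07171581
 -0.96967908]
rail yaw -2.96678872799694
rail yaw -3.0427832499361407
bar [ 0.54200476 -0.10027376  0.1095    ] [ 0.47895803 -0.11364167  0.1095    ] [ 0.5104814  -0.10695772  0.1095    ] 11.971225596066661
```

View pics/w1.png

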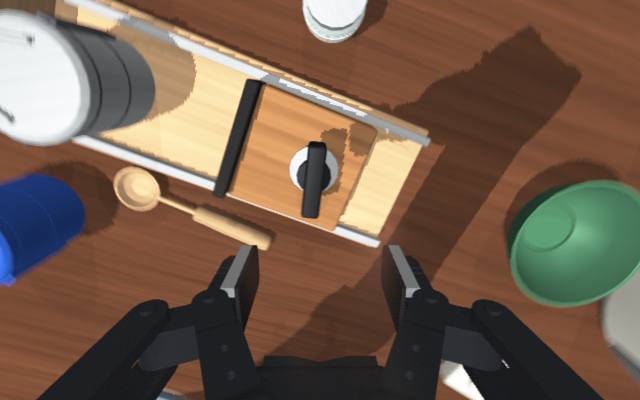

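The wrist view shows the bar from (317,147) to (311,214) between the fingers' line, the tin at left, and the rails from (70,0) to (428,140) and (75,140) to (380,243). Measuring the bar and rails from this view.

```bash
python3 - <<'E'
from h import *
import pickle
s,c=pickle.load(open('w1.pkl','rb'))
P=lambda u,v,z:atz(c,u,v,z,s)
q=s['eef_rot'];T=R.from_quat([q[1],q[2],q[3],q[0]])
for a,b in [((75,2),(428,140)),((75,140),(380,243))]:
    d=P(*a,.032)-P(*b,.032); print('rail yaw',np.degrees(np.arctan2(-d[0],d[1])))
# dark bar pixels
g=c['image'][135:225,295:335].max(2)<45
a,b=P(317,146,.1095),P(311,212,.1095); m=(a+b)/2
print('bar',a,b,m,np.linalg.norm(a-b),np.degrees(np.arctan2(a[1]-b[1],a[0]-b[0])))
print('shift tool mm',T.inv().apply(m-s['tcp_pos'])*1000,'bar in tool',T.inv().apply(a-b)*1000, T.as_matrix().round(3))
E
```

```text
rail yaw -2.56955116438712
rail yaw -2.3194880325381826
bar [ 0.5461733  -0.09953402  0.1095    ] [ 0.49048915 -0.11205554  0.1095    ] [ 0.51833122 -0.10579478  0.1095    ] 0.05707463157947172 12.673118502733635
shift tool mm [  8.88158732  -4.8734759  112.4875921 ] bar in tool [56.824401    5.33817703  0.06990407] [[ 0.951  0.31   0.003]
 [ 0.31  -0.951 -0.007]
 [ 0.001  0.008 -1.   ]]
```

```bash
python3 - <<'E'
from h import *
import pickle
s,c=pickle.load(open('w1.pkl','rb')); t,_=pickle.load(open('c.pkl','rb'))
def cen(P,L):
    xs=[]
    for a,b in L:
        p,q=P(*a,.032),P(*b,.032); xs.append(np.interp(0,[0,1],[p[0]+(q[0]-p[0])*(-.106-p[1])/(q[1]-p[1])]*2))
    return xs,np.mean(xs)
print(cen(lambda u,v,z:atz(c,u,v,z,s),[((75,2),(428,140)),((75,140),(380,243))]))
print(cen(lambda u,v,z:atz(t,250+u/5,165+v/5,z),[((130,68),(745,87)),((100,276),(740,297))]))
E
```

```text
([np.float64(0.5794204638136661), np.float64(0.45228468479030093)], np.float64(0.5158525743019835))
([np.float64(0.5733231614714054), np.float64(0.4468505095324919)], np.float64(0.5100868355019487))
```

Call:
{"name": "arm_command", "arguments": {"motion": [[5,-5,40,6,60],[5,-5,75,6,60],[5,-5,105,6,60],[5,-5,130,6,60],[5,-5,143,6,60],[5,-5,143,6,60],[5,-5,143,6,0],[5,-5,143,6,0],[5,-5,143,6,0],[5,-5,143,6,0],[5,-5,143,6,0],[5,-5,143,6,0],[5,-5,143,6,0],[5,-5,143,6,0]], "squeeze": 40}}

```text
time: 2.98
tcp_pos: [0.514, -0.1065, 0.0805]
eef_rot: [0.007, 0.994, 0.111, 0.003]
wrist_force: [0.2, -14.7, -7.5]
finger_gap: 0.34
grip_force: 40.0
```

```bash
python3 - <<'E'
from h import *
s=sense(); c=snap('wrist','w2.png')
for k in ['time','tcp_pos','eef_rot','wrist_force','wrist_torque','finger_gap','grip_force','qpos']: print(k,np.round(s[k],3))
E
```

```text
time 2.983
tcp_pos [ 0.514 -0.106  0.081]
eef_rot [0.007 0.994 0.111 0.003]
wrist_force [  0.229 -14.75   -7.531]
wrist_torque [-3.11  -0.164 -0.022]
finger_gap 0.34
grip_force 40.019
qpos [-0.514  0.427  0.745  2.049 -0.387  0.799 -0.889]
```

View pics/w2.png

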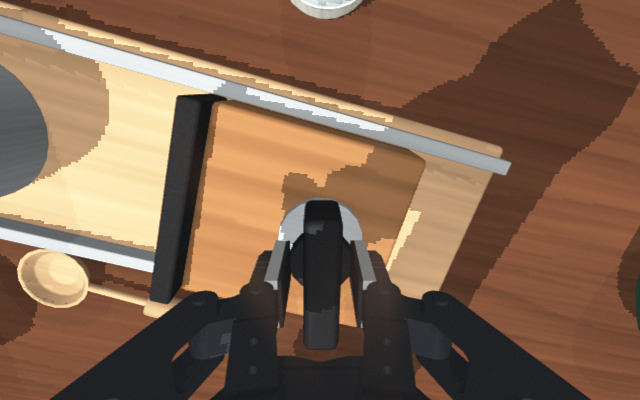

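The pads are at (289..352, 250). They closed on the round hub under the bar (gap 29 mm), not on the 16 mm bar. I'll open, rise 10 mm and regrip.

Call:
{"name": "arm_command", "arguments": {"motion": [[0,1,0,0,50],[0,1,0,0,50],[0,1,0,0,50],[0,1,-10,0,50],[0,1,-10,0,30],[0,1,-10,0,0],[0,1,-10,0,0],[0,1,-10,0,0],[0,1,-10,0,0],[0,1,-10,0,0],[0,1,-10,0,0],[0,1,-10,0,0]], "squeeze": 40}}

```text
time: 4.03
tcp_pos: [0.5175, -0.1058, 0.0915]
eef_rot: [0.006, 0.994, 0.112, 0.005]
wrist_force: [3.0, -13.6, 3.6]
finger_gap: 0.177
grip_force: 43.6
```

```bash
python3 - <<'E'
from h import *
s=sense(); c=snap('wrist','w3.png')
for k in ['time','tcp_pos','eef_rot','wrist_force','wrist_torque','finger_gap','grip_force']: print(k,np.round(s[k],3))
E
```

```text
time 4.033
tcp_pos [ 0.518 -0.106  0.092]
eef_rot [0.006 0.994 0.112 0.005]
wrist_force [  3.043 -13.609   3.561]
wrist_torque [-2.654 -0.492  0.127]
finger_gap 0.177
grip_force 43.646
```

View pics/w3.png

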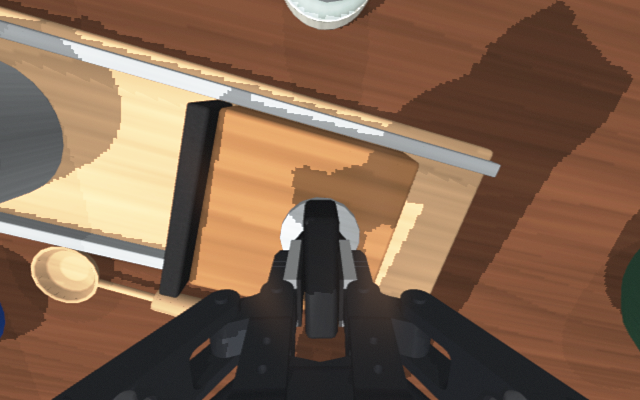

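The bar is now between the pads (gap 15 mm). Turning it anticlockwise.

Call:
{"name": "arm_command", "arguments": {"motion": [[-2,1,0,-4,0],[-2,1,0,-10,0],[-2,1,0,-16,0],[-2,1,0,-22,0],[-2,1,0,-28,0],[-2,1,0,-34,0],[-2,1,0,-40,0],[-2,1,0,-46,0],[-2,1,0,-52,0],[-2,1,0,-58,0],[-2,1,0,-64,0],[-2,1,0,-70,0],[-2,1,0,-74,0],[-2,1,0,-77,0],[-2,1,0,-77,0],[-2,1,0,-77,0]], "squeeze": 60}}

```text
time: 5.42
tcp_pos: [0.514, -0.099, 0.0913]
eef_rot: [0.001, 0.71, 0.705, 0.003]
wrist_force: [-0.9, -0.6, 11.2]
finger_gap: 0.169
grip_force: 68.0
```

```bash
python3 - <<'E'
from h import *
s=sense(); c=snap('wrist','w4.png')
for k in ['time','tcp_pos','eef_rot','wrist_force','wrist_torque','finger_gap','grip_force','qpos']: print(k,np.round(s[k],3))
q=s['eef_rot'];print(R.from_quat([q[1],q[2],q[3],q[0]]).as_matrix().round(3))
E
```

```text
time 5.417
tcp_pos [ 0.514 -0.099  0.091]
eef_rot [0.001 0.71  0.705 0.003]
wrist_force [-0.882 -0.573 11.177]
wrist_torque [-0.007  0.439 -1.324]
finger_gap 0.169
grip_force 67.985
qpos [-0.282  0.345  0.456  2.034 -0.214  0.801  0.292]
[[ 0.007  1.     0.005]
 [ 1.    -0.007  0.003]
 [ 0.003  0.005 -1.   ]]
```

View pics/w4.png

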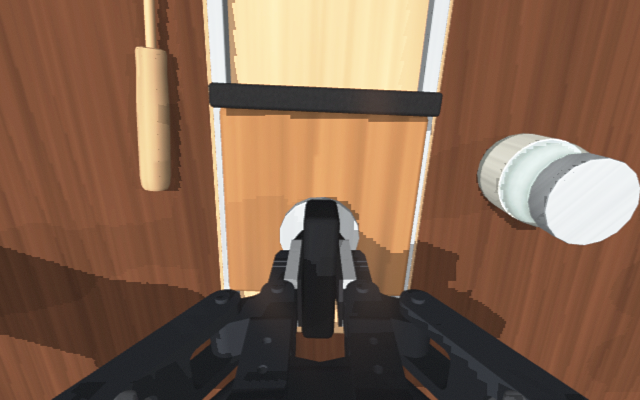

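The bar is in line with the rails and at the stop (torque 1.3 N m), so the jaw is free. Easing off 2° and sliding along the rails.

Call:
{"name": "arm_command", "arguments": {"motion": [[2,0,0,2,0],[6,0,0,2,0],[12,0,0,2,0],[18,1,0,2,0],[24,1,0,2,0],[30,1,0,2,0],[36,1,0,2,0],[42,2,0,2,0],[48,2,0,2,0],[54,2,0,2,0],[60,2,0,2,0],[66,2,0,2,0],[72,3,0,2,0],[77,3,0,2,0],[82,3,0,2,0],[85,3,0,2,0],[85,3,0,2,0]]}}

```text
time: 6.88
tcp_pos: [0.5181, -0.0126, 0.0913]
eef_rot: [0.002, 0.72, 0.694, 0.003]
wrist_force: [1.0, -0.5, 7.6]
finger_gap: 0.171
grip_force: 64.4
```

```bash
python3 - <<'E'
from h import *
s=sense(); c=snap('wrist','w5.png'); snap('top','t5.png')
for k in ['time','tcp_pos','eef_rot','wrist_force','wrist_torque','finger_gap','grip_force']: print(k,np.round(s[k],3))
E
```

```text
time 6.883
tcp_pos [ 0.518 -0.013  0.091]
eef_rot [0.002 0.72  0.694 0.003]
wrist_force [ 0.965 -0.545  7.634]
wrist_torque [ 0.143 -0.03  -0.538]
finger_gap 0.171
grip_force 64.431
```

View pics/w5.png

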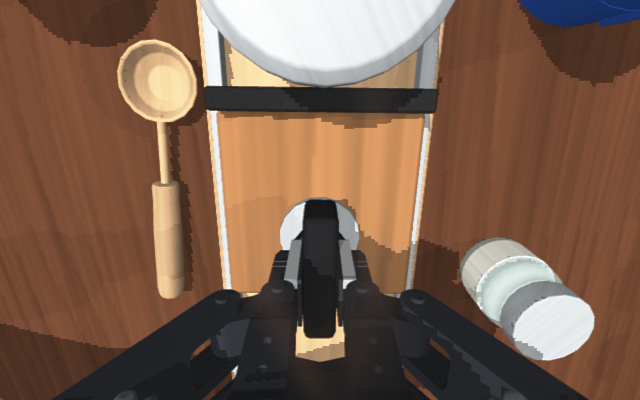

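The jaw face (row 100) is close to the tin (nearest edge at row 85). Tool force is still about zero, so continuing slowly.

Call:
{"name": "arm_command", "arguments": {"motion": [[2,0,0,0,0],[4,0,0,0,0],[6,0,0,0,0],[8,0,0,0,0],[10,0,0,0,0],[10,0,0,0,0],[10,0,0,0,0]]}}

```text
time: 7.57
tcp_pos: [0.5184, -0.0047, 0.0913]
eef_rot: [0.002, 0.72, 0.694, 0.003]
wrist_force: [1.5, -2.9, 7.7]
finger_gap: 0.168
grip_force: 64.3
```

Call:
{"name": "arm_command", "arguments": {"motion": [[2,0,0,0,0],[4,0,0,0,0],[5,0,0,0,0],[5,0,0,0,0],[5,0,0,0,0]]}}

```text
time: 7.98
tcp_pos: [0.5187, 0.0001, 0.0913]
eef_rot: [0.003, 0.72, 0.694, 0.003]
wrist_force: [0.3, -3.8, 8.8]
finger_gap: 0.17
grip_force: 64.3
```

Call:
{"name": "arm_command", "arguments": {"motion": [[2,0,0,0,0],[4,0,0,0,0],[5,0,0,0,0],[5,0,0,0,0],[5,0,0,0,0]]}}

```text
time: 8.4
tcp_pos: [0.5188, 0.0028, 0.0913]
eef_rot: [0.003, 0.72, 0.693, 0.002]
wrist_force: [1.0, -7.1, 8.2]
finger_gap: 0.168
grip_force: 64.3
```

Call:
{"name": "arm_command", "arguments": {"motion": [[1,0,0,0,0],[2,0,0,0,0],[3,0,0,0,0],[3,0,0,0,0],[3,0,0,0,0]]}}

```text
time: 8.82
tcp_pos: [0.5188, 0.003, 0.0913]
eef_rot: [0.005, 0.721, 0.693, 0.001]
wrist_force: [1.2, -10.7, 8.3]
finger_gap: 0.17
grip_force: 64.3
```

```bash
python3 - <<'E'
from h import *
s=sense(); c=snap('top','t6.png')
cv2.imwrite('pics/t6c.png',cv2.resize(c['image'][165:240,250:410,::-1],None,fx=5,fy=5,interpolation=cv2.INTER_CUBIC))
for k in ['time','tcp_pos','wrist_force','wrist_torque','qpos']: print(k,np.round(s[k],3))
E
```

```text
time 8.817
tcp_pos [0.519 0.003 0.091]
wrist_force [  1.25  -10.715   8.313]
wrist_torque [-2.107 -0.083 -0.332]
qpos [-0.466  0.333  0.431  2.046 -0.184  0.793  0.034]
```

View pics/t6c.png

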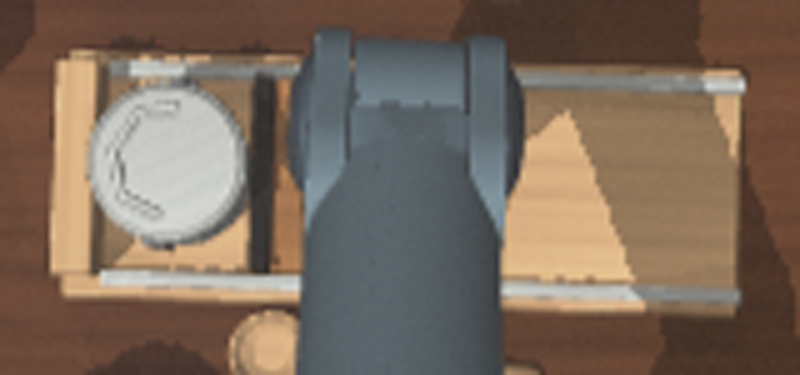

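The tin is against the fence with the jaw pressed on it at about 11 N, and motion has stopped. Turning clockwise to lock while keeping the push.

Call:
{"name": "arm_command", "arguments": {"motion": [[0,0,0,5,0],[0,0,0,11,0],[0,0,0,17,0],[0,0,0,23,0],[0,0,0,29,0],[0,0,0,35,0],[0,0,0,41,0],[0,0,0,47,0],[0,0,0,53,0],[0,0,0,59,0],[0,0,0,65,0],[0,0,0,71,0],[0,0,0,77,0],[0,0,0,83,0],[0,0,0,88,0],[0,0,0,92,0],[0,0,0,92,0],[0,0,0,92,0]]}}

```text
time: 10.37
tcp_pos: [0.5226, -0.0012, 0.0917]
eef_rot: [0.007, 0.999, -0.035, 0.009]
wrist_force: [8.6, -17.6, -0.2]
finger_gap: 0.171
grip_force: 63.6
```

```bash
python3 - <<'E'
from h import *
s=sense()
for k in ['time','tcp_pos','eef_rot','wrist_force','wrist_torque','finger_gap','qpos']: print(k,np.round(s[k],3))
q=s['eef_rot'];print(R.from_quat([q[1],q[2],q[3],q[0]]).as_matrix().round(3))
E
```

```text
time 10.367
tcp_pos [ 0.523 -0.001  0.092]
eef_rot [ 0.007  0.999 -0.035  0.009]
wrist_force [  8.597 -17.603  -0.239]
wrist_torque [-3.657 -1.634  0.741]
finger_gap 0.171
qpos [-0.75   0.403  0.777  2.056 -0.369  0.807 -1.397]
[[ 0.997 -0.069  0.017]
 [-0.069 -0.997 -0.015]
 [ 0.018  0.013 -1.   ]]
```

Locked at the stop (azimuth −4° against about −2.5° for square). Relieving the load, opening and rising.

Call:
{"name": "arm_command", "arguments": {"motion": [[-1,2,0,-1,0],[-2,4,0,-1,0],[-2,4,0,-1,40],[-2,4,0,-1,55],[-2,4,0,-1,55],[-2,4,0,-1,55],[-2,4,0,-1,55],[-2,4,-15,-1,55],[-2,4,-40,-1,55],[-2,4,-75,-1,55],[-2,4,-110,-1,55],[-2,4,-130,-1,55],[-2,4,-130,-1,55]]}}

```text
time: 11.45
tcp_pos: [0.5164, 0.0059, 0.2231]
eef_rot: [-0.002, 1.0, -0.025, 0.004]
wrist_force: [0.7, -0.1, 0.3]
finger_gap: 0.643
grip_force: 0.0
```

```bash
python3 - <<'E'
from h import *
import pickle
s=sense(); c=snap('wrist','w7.png'); pickle.dump((s,c),open('w7.pkl','wb'))
for k in ['time','tcp_pos','eef_rot','wrist_force','finger_gap','grip_force']: print(k,np.round(s[k],3))
E
```

```text
time 11.45
tcp_pos [0.516 0.006 0.223]
eef_rot [-0.002  1.    -0.025  0.004]
wrist_force [ 0.696 -0.065  0.348]
finger_gap 0.643
grip_force 0.0
```

View pics/w7.png

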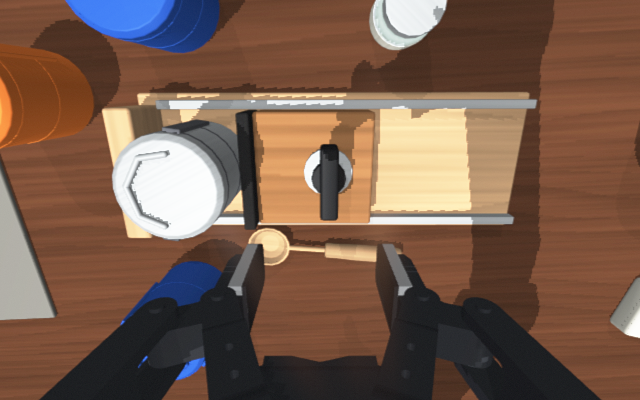

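The bar, (329,147) to (329,218), is square to the level rails. The tin stands between the fence and the black jaw face, and the bystanders look undisturbed. I'll compare jaw and tin position before and after locking.

```bash
python3 - <<'E'
from h import *
a=cv2.imread('pics/t6.png'); c=snap('top','t8.png'); b=cv2.imread('pics/t8.png')
for n,i in (('before',a),('after',b)):
    g=i[183:217,296:310].astype(float).max(2); w=np.clip(110-g,0,None)
    print(n,(w*np.arange(296,310)).sum(1)/np.maximum(w.sum(1),1e-9))
f=lambda i:np.float32(cv2.cvtColor(i[175:220,264:300],cv2.COLOR_BGR2GRAY))
print(cv2.phaseCorrelate(f(a),f(b)))
cv2.imwrite('pics/cmp.png',cv2.resize(np.vstack([a[165:240,250:410],b[165:240,250:410]]),None,fx=4,fy=4,interpolation=cv2.INTER_NEAREST)[:600])
E
```

```text
before [303.6192053  303.6763754  303.68987342 303.61290323 303.58169935
 303.44781145 303.46273292 303.43343653 303.41087613 303.53958944
 303.58806818 303.25824176 303.0505618  303.0441989  302.67256637
 302.72238806 302.70553936 302.22149837 302.24522293 301.68965517
 301.29513889 301.35661765 301.08510638 301.09727626 300.78599222
 301.30701754 301.83653846 301.83919598 301.805      301.83168317
 301.72772277 301.66183575 301.68115942 301.71980676]
after [303.55108359 303.48059701 303.56932153 303.54029851 303.51963746
 303.40251572 303.64724919 303.74132492 303.74918567 305.38016529
 306.125      304.98387097 304.57352941 303.72727273 303.55639098
 303.432      303.54589372 303.71638655 301.94339623 301.54982818
 301.26501767 301.35185185 301.12867647 301.19029851 300.8957529
 301.26754386 301.84729064 301.845      301.83823529 301.81818182
 301.79899497 301.72139303 301.66331658 301.68656716]
((0.0027796571935105874, 0.5301926021533312), 0.997594807545344)
```

View pics/cmp.png

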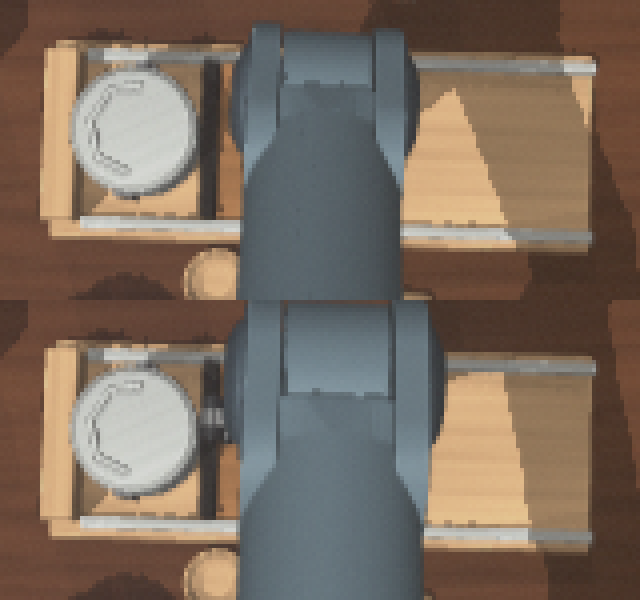

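The jaw and tin columns match before and after locking to within a few hundredths of a pixel, so the tin stayed snug. Handing in.

```bash
python3 -c "
from bench import finish_job
print(finish_job())"
```

```text
the job is handed in; nothing more can be done
None
```

The tin is held snugly between the jaw and the fence, the knob is turned back square to lock it, the gripper is open and clear, and the job is handed in (about 11.5 s used).

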